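# Tag the serving caddy and present it to the guest

## Robot

A 6-joint arm with a two-finger parallel gripper is mounted at the origin on a cart in front of the work surface, level with it; the furniture and walls round the work are solid. World frame = base frame: x ahead of the robot, y to its left, z up, the work surface at z = 0. Lengths are in mm, angles in rad, forces in N, time in s.
With the tool pointing down it reaches from about 425 to 1125 mm from the base axis. Payload 14.9 kg.
Tool frame: the origin (TCP) lies midway between the tips of the shut fingers; the grasp point (between the pads) lies 19 mm behind it (arm.hold_point_z is the distance from the TCP to the grasp point, in mm); z points along the fingers, y is the line along which they close (so a half turn about z gives the same grasp; the last joint's range is limited). The gripper opens to 91 mm and grips with 3 to 60 N. Pads are 32 mm wide; open, the fingers measure 118 mm over their backs; the gripper's body (76 mm by 178 mm) begins 60 mm behind the grasp point.
Start: joints at [-1.156, 0.379, 1.734, -0, 1.028, -0.033], TCP at [303.086, -630.997, 213.932] pointing down, gripper open.
Joint ranges: [-2.77, 2.77], [-0.74, 2.19], [0, 2.66], [-1.06, 4.2], [0.31, 2.87], [-3.08, 3.08]. Speed limits (rad/s): [1.89, 1.89, 2.39, 3.14, 3.14, 3.14].

## Interface

Orientations are given as a rotation vector (axis times angle).
In Python, from plant import arm gives the robot as it stands. The module is installed in compiled form; this text tells all that it offers.
- The arm moves only by the tool step_arm, never from a script. Its argument "motion" is a list that holds one entry, the list of rows, each a list of 7 numbers: the turn, a rotation vector about the tool's x, y, z in units of 0.12 rad (1.0 is 0.12 rad), then the shift along the tool's x, y, z in units of 2 cm (1.0 is 2 cm), then the closure in counts, from 0 (fully open) to 255 (shut). In form: [[[ax, ay, az, tx, ty, tz, hand], ...]]. A call has exactly 8 rows; each row shifts and turns the commanded pose from where the row before left it, along the tool's axes as they then stand; what a row does not reach is not made up. A row lasts 1/12 s, in which the tool goes at most 41.7 mm and 7.16 degrees, less where a joint would pass 70% of its speed; a pose out of reach is approached as far as the arm can. A call with a number of a shift or a turn outside -1 to 1 is refused whole. A call with a gripper value outside its range is refused whole. The fingers move at their own pace and stop on an object; "grip_force" is the grip in N (left out, the last holds). Time passes only in rows, so rows that do not move let the fingers close, or fill a call up. It gives the time, the measured TCP pose, the force, the opening and the grip force at its end, in the units of the state.
- arm.read_state(): the state, without advancing time (a new reading comes with each control period).
- arm.grab_frame(name): name is "scene" or "top" or "wrist"; returns a dict with "pixels" (400x640x3 uint8, red, green, blue), "range_z" (400x640 float32, mm along the optical axis (not along the pixel's ray), 0 where there is no reading), "fx", "fy", "cx", "cy" (pixels), "T" (4x4, takes a point from camera to world coordinates); the wrist camera has in their place "hand_eye" (4x4, takes a point from camera to tool coordinates, whose origin is the TCP and whose axes are the flange's). Camera axes: x right, y down, z forward; pixel columns grow to the right and rows downward; lengths in mm; the calibration is good to about 2 mm. A picture is of the moment at which its call begins: read the wrist's pose just before it.
- arm.job_done(): hands the job in; it is judged then, once.
Trained networks look in a picture, given as the dict that the camera call returned (one of the last four; its "shot" number tells which), for a name from the list of things; names that differ only in an ending like _2 or _b are one class to them, and where a whole thing is asked for, a point or a joint stands for the part that bears it (a point fixed in the world has none). Each returns a list of dicts, best first, with "p" (0 to 1); they miss things now and then, are a little off and sometimes report something else, mostly with a low value. They report only what shows in the picture. A call takes as long as a camera call. They do not tell look-alikes from the thing itself.
- arm.boxes_of(picture, query): "point" ([x, y, z] in mm, in world coordinates, good to about 4 mm: the middle of the surface that is visible of it).
- arm.tip_of(picture, query): "point" ([x, y, z] in mm, in world coordinates, good to about 4 mm: a listed point, or the origin of a listed thing).
The state is a dict: "time_s": time; "joint_positions": joint angles; "qvel": joint speeds; "joint_torque": joint torques, N m; "ee_pos": TCP position; "ee_rot": TCP orientation; "wrist_force": force on the tool from outside, world axes, zero at the start; "wrist_torque": the same for the moment, N m; "gripper_width": finger opening in mm; "finger_force": force on a finger pad.
Only numpy, scipy, OpenCV 4.12 (cv2) and the standard library are available. Lean on these libraries where they do the work, as an engineer would, in place of code of your own. Each camera call takes 0.05 s, during which the arm holds its last target. There are 200 camera calls.

## Task

Finish the order: take the round-headed wooden tag from its stand and plug it fully home in the socket of the serving caddy on the rubber mat. Then lift the caddy by its handle and turn it a quarter turn, so that it lies square across the mat with the tag end to the guest's side (left or right, where the coaster with the water glass is), keeping the chocolate ball in the middle of the dish and leaving all else alone. Finish while holding the caddy still and level, about 12 cm above the mat: do not set it down or let go.

Things in the scene. Friction and masses are not known exactly. Their poses are not given: they have to be found in the camera images.
- caddy: serving caddy, about 0.36 kg: wooden board 230 (x) x 140 (y) x 12 mm, white dish in the middle (100 mm wide, sloping 6 degrees to its centre inside 18 mm radius, 18 beyond), arched handle over it, dark socket block at the +x (tag) end. Origin: centre of the underside, z up. Starts lengthwise on the mat, x axes alike, tag end away from the robot.
- caddy_grip (a point): centre of the caddy's handle grip: a straight wooden bar 15 mm thick (caddy x), 88 mm long (caddy y), 20 mm high, centred 112 mm above the board's underside; grip it across the 15 mm, from above. Same axes as the caddy. Free height between the ball and the underside of the grip is about 60 mm.
- caddy_socket (a point): middle of the mouth of the caddy's tag socket, 82 mm from the caddy's centre along +x, 38 mm above the board's underside. The block measures 48 (x) x 44 (y) mm; the hole is 17 (x) x 25 (y) mm and 23 mm deep. Same axes as the caddy.
- caddy_dish (a point): bottom of the hollow at the dish's centre, 17 mm above the caddy's underside.
- ball_center (a point): centre of the loose chocolate ball, 26 mm across, 14 g, lying in the middle of the dish. This point's axes turn with the ball and mean nothing.
- tag_round: round-headed order tag, light wood, 108 mm tall, 35 g. Origin: foot of its shank, z up. Shank 14 (x) x 22 (y) x 20 mm, lowest 7 mm tapered to 9 x 17; collar 26 x 34, 20 to 26 mm up; disc head 46 mm across, 10 mm thick (x), centred 85 mm up: grip across it. Half a turn about z is the same. Starts in the stand. Plugged home, collar on block, origin 20 mm below the socket's mouth, x along caddy x.
- tag_diamond: the other order tag, same but for its head, a 33 mm square set on its corner; stays in the stand.
- stand: tag stand, fixed dark wooden block 54 (x) x 150 (y) x 30 mm with two holes, 42 mm either side of its middle along y, each holding a tag (in either order), tag x along stand x. Origin: centre of the underside.
- mat: black rubber bar mat, fixed, 300 (x) x 200 (y) x 5 mm, under the caddy. Origin: centre of the underside.
- coaster: white round coaster, 120 mm across, 6 mm thick, fixed, at the left or the right of the worktop, with the guest's glass on it: it marks the guest's side. Origin: centre of the underside.
- guest_glass: clear water glass on the coaster, 81 mm across, 91 mm tall. Origin: centre of the underside.
- canister: round canister with brown powder and a pale lid, 99 mm across, 105 mm tall, beside the caddy, across from the tag stand. Origin: centre of the underside.
- menu_stand: small wooden card stand, 58 x 86 x 135 mm, across the worktop from the coaster. Origin: centre of the underside.
Things that resemble listed ones, but are neither listed nor needed, are in the scene too. What is shaped like the tag_round but pink is not meant.

How it is judged (in metres and radians):
On the way, in this order (a step that is already met when the one before it is completed fails the run):
1. the round-headed tag is plugged home in the caddy's socket while the caddy stands on the mat (horizontal distance between tag_round and caddy_socket below 0.005 m and z of tag_round in the frame of caddy_socket below -0.017 m and angle between the z axis of tag_round and the z axis of caddy, either way round below 0.1 rad and angle between the x axis of tag_round and the x axis of caddy, either way round below 0.25 rad and height (world z) of caddy below 0.012 m and horizontal distance between caddy and mat below 0.06 m), for 0.2 s.
2. the caddy is lifted by the gripper, level (z of caddy in the frame of mat above 0.03 m and contact force between caddy and the fingers above 1 N and angle between caddy's own z axis and vertical below 0.15 rad), for 0.2 s.
At the end, for the whole second after the job is handed in: Fingers hold the caddy by its grip, at rest, 80-180 mm above the worktop, within 80 mm of the mat's centre, level within 5 deg, square across the mat within 10 deg, tag end to the coaster's side; ball within 15 mm of the dish's centre; round-headed tag home in the socket and not held (z of caddy in the frame of mat between 0.08 and 0.18 m and horizontal distance between caddy and mat below 0.08 m and angle between caddy's own z axis and vertical below 0.09 rad and angle between the x axis of caddy and the y axis of mat, either way round below 0.18 rad and x of coaster in the frame of caddy above 0.1 m and horizontal distance between ball_center and caddy_dish below 0.015 m and z of ball_center in the frame of caddy below 0.04 m and horizontal distance between tag_round and caddy_socket below 0.006 m and z of tag_round in the frame of caddy_socket below -0.016 m and contact force between caddy and the fingers above 1 N and contact force between tag_round and the fingers below 0.2 N and linear speed of caddy below 0.03 m/s and angular speed of caddy below 0.15 rad/s and distance between the grasp point and caddy_grip below 0.045 m); the arm keeps its last pose, push and grip.
It fails at once if the ball rolled away from the middle of the dish (over 30 mm) (distance between ball_center and caddy_dish above 0.033 m).
It fails at once if the other tag was displaced (distance of tag_diamond from where it was at the start of the episode above 0.02 m).
It fails at once if the guest's glass was displaced (distance of guest_glass from where it was at the start of the episode above 0.03 m).
It fails at once if the canister was displaced (distance of canister from where it was at the start of the episode above 0.03 m).
It fails at once if the card stand was displaced (distance of menu_stand from where it was at the start of the episode above 0.03 m).
It also fails if it takes over 59 s, if anything falls off the work surface, if the arm or the gripper's body presses on something with over 40 N, if the wrist force passes 120 N, or if a joint passes its speed limit or range.

## Working session

There is one attempt and no reset: what is moved stays moved. The work goes in short steps, Python scripts to look and compute and a tool call to move; the robot and the scene stay as the last step left them, time stands still between calls to the robot, and variables do not carry over. Pictures are saved under pics/ and viewed, at most 10 in all, crops included, and the job is handed in when it is done.

Besides the shell and the picture viewer there is one more tool, called after "Emit:" as name(argument=value, ...) on one line, values as JSON. step_arm: Moves the arm, as the interface text tells. Shifts and turns lie within -1 to 1; 1 stands for 2 cm of shift or 0.12 rad of turn. Its arguments: {"type":"object","properties":{"motion":{"type":"array"},"grip_force":{"type":"number"}},"required":["motion"]}

```bash
mkdir -p pics; cat > h.py <<'E'
import numpy as np, cv2
from plant import arm
from scipy.spatial.transform import Rotation as R
def save(f,n): cv2.imwrite(f'pics/{n}.png', cv2.cvtColor(np.asarray(f['pixels']),cv2.COLOR_RGB2BGR))
def cloud(f,T=None):
    z=np.asarray(f['range_z']).astype(float); v,u=np.mgrid[:z.shape[0],:z.shape[1]]
    P=np.stack([(u-f['cx'])/f['fx']*z,(v-f['cy'])/f['fy']*z,z],-1)
    T=f['T'] if T is None else T
    T=np.asarray(T); return P@T[:3,:3].T+T[:3,3], z>0
E
python3 - <<'E'
from h import *
s=arm.read_state(); print(s['time_s'],s['ee_pos'],s['ee_rot'],s['gripper_width'])
for n in ['top','scene']:
    f=arm.grab_frame(n); save(f,n+'0')
    for q in ['caddy','caddy_grip','caddy_socket','caddy_dish','ball_center','tag_round','tag_diamond','stand','mat','coaster','guest_glass','canister','menu_stand']:
        print(n,q,[(np.round(d['point']).astype(int).tolist(),round(d['p'],2)) for d in arm.tip_of(f,q)[:3]])
E
```

```text
0.0 [ 302.93404418 -630.63104321  213.30270149] [-3.06215874e+00 -6.97285844e-01  3.14035180e-04] 91.2431280158929
top caddy [([491, 33, 6], 0.66), ([587, 467, 6], 0.3)]
top caddy_grip [([495, 30, 115], 0.89)]
top caddy_socket [([574, 12, 43], 0.64)]
top caddy_dish [([494, 30, 23], 0.77)]
top ball_center [([493, 26, 34], 0.39)]
top tag_round [([556, -268, -4], 0.56), ([462, -255, 8], 0.5)]
top tag_diamond [([455, -340, 13], 0.57)]
top stand [([458, -290, 2], 0.87), ([463, -252, 8], 0.56)]
top mat [([493, 25, 6], 0.33)]
top coaster [([582, 466, -1], 0.75)]
top guest_glass [([587, 462, 5], 0.76), ([456, -338, 14], 0.57)]
top canister [([450, 309, -1], 0.88)]
top menu_stand [([620, -489, 0], 0.62)]
scene caddy [([497, 28, 5], 0.7)]
scene caddy_grip [([492, 29, 117], 0.85)]
scene caddy_socket [([576, 12, 40], 0.76), ([453, -336, 12], 0.55), ([458, -298, 1], 0.33)]
scene caddy_dish [([490, 28, 22], 0.87)]
scene ball_center [([495, 26, 36], 0.46), ([489, 28, 24], 0.16)]
scene tag_round [([558, -266, 1], 0.65), ([462, -253, 8], 0.58)]
scene tag_diamond [([452, -338, 10], 0.48)]
scene stand [([460, -296, 3], 0.57)]
scene mat [([504, 19, -2], 0.69)]
scene coaster [([458, -292, 0], 0.61), ([590, 460, -4], 0.54)]
scene guest_glass [([498, 26, 35], 0.62), ([587, 461, 6], 0.61)]
scene canister [([455, 309, -2], 0.75), ([587, 463, 0], 0.4), ([621, -490, 2], 0.31)]
scene menu_stand [([622, -491, 2], 0.81)]
```

View pics/top0.png

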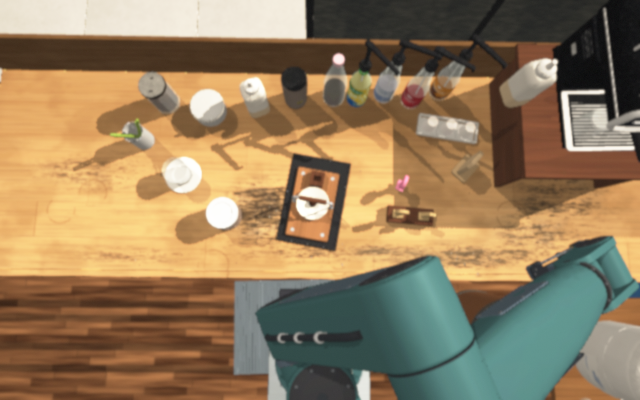

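View pics/scene0.png

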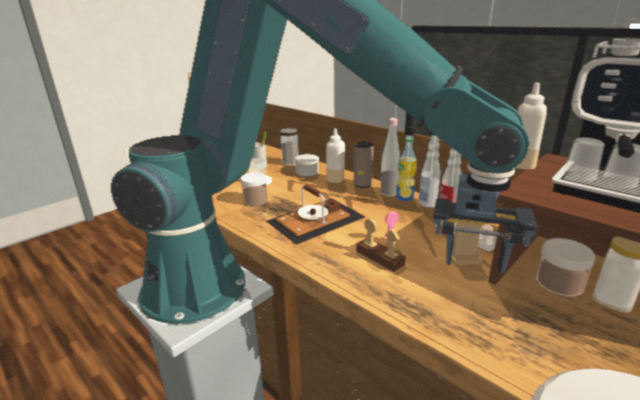

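The top view shows the coaster and glass on the left at about (182,175), so the tag end must go to +y. The caddy is at about (313,203), yawed roughly -0.2. The stand is at about (411,216), and the pink decoy at about (402,184). The scene view shows the round tag as the stand's left (nearer +y) tag at about (370,230) and the diamond at about (393,240).

```bash
cat >> h.py <<'E'
def pose():
    s=arm.read_state(); M=R.from_rotvec(s['ee_rot']).as_matrix()
    return s,np.array(s['ee_pos']),M
def TW(f,p,M):
    T=np.eye(4);T[:3,:3]=M;T[:3,3]=p; return T@np.asarray(f['hand_eye'])
def Mth(t): # tool down, tool x at angle t
    c,s=np.cos(t),np.sin(t); return np.array([[c,s,0],[s,-c,0],[0,0,-1.]])
def plan(x,y,z,t,n,p=None,M=None):
    if p is None: _,p,M=pose()
    G=Mth(t); rv=R.from_matrix(M.T@G).as_rotvec(); st=(np.array([x,y,z])-p)/n
    for i in range(n):
        Mi=M@R.from_rotvec(rv*(i+1)/n).as_matrix()
        print(np.round(np.r_[rv/n/.12, Mi.T@st/20],2).tolist())
E
python3 - <<'E'
from h import *
s,p,M=pose(); f=arm.grab_frame('wrist'); print(np.round(f['hand_eye'],2),f['fx'],M.round(3))
plan(440,-290,250,1.476,24)
E
```

```text
[[  -0.     -0.96   -0.27   75.36]
 [   1.     -0.     -0.     -1.21]
 [   0.     -0.27    0.96 -171.62]
 [   0.      0.      0.      1.  ]] 295.5177100318335 [[ 0.901  0.433 -0.   ]
 [ 0.433 -0.901  0.   ]
 [-0.    -0.    -1.   ]]
[-0.0, -0.0, -0.36, 0.59, -0.49, -0.08]
[-0.0, -0.0, -0.36, 0.61, -0.47, -0.08]
[-0.0, -0.0, -0.36, 0.63, -0.44, -0.08]
[-0.0, -0.0, -0.36, 0.64, -0.41, -0.08]
[-0.0, -0.0, -0.36, 0.66, -0.39, -0.08]
[-0.0, -0.0, -0.36, 0.68, -0.36, -0.08]
[-0.0, -0.0, -0.36, 0.69, -0.33, -0.08]
[-0.0, -0.0, -0.36, 0.71, -0.3, -0.08]
[-0.0, -0.0, -0.36, 0.72, -0.27, -0.08]
[-0.0, -0.0, -0.36, 0.73, -0.24, -0.08]
[-0.0, -0.0, -0.36, 0.74, -0.2, -0.08]
[-0.0, -0.0, -0.36, 0.75, -0.17, -0.08]
[-0.0, -0.0, -0.36, 0.75, -0.14, -0.08]
[-0.0, -0.0, -0.36, 0.76, -0.11, -0.08]
[-0.0, -0.0, -0.36, 0.76, -0.08, -0.08]
[-0.0, -0.0, -0.36, 0.76, -0.04, -0.08]
[-0.0, -0.0, -0.36, 0.77, -0.01, -0.08]
[-0.0, -0.0, -0.36, 0.77, 0.02, -0.08]
[-0.0, -0.0, -0.36, 0.76, 0.06, -0.08]
[-0.0, -0.0, -0.36, 0.76, 0.09, -0.08]
[-0.0, -0.0, -0.36, 0.76, 0.12, -0.08]
[-0.0, -0.0, -0.36, 0.75, 0.15, -0.08]
[-0.0, -0.0, -0.36, 0.74, 0.19, -0.08]
[-0.0, -0.0, -0.36, 0.73, 0.22, -0.08]
```

Emit:
step_arm(motion=[[[0,0,-0.36,0.6,-0.48,-0.08,0],[0,0,-0.36,0.61,-0.47,-0.08,0],[0,0,-0.36,0.63,-0.44,-0.08,0],[0,0,-0.36,0.64,-0.41,-0.08,0],[0,0,-0.36,0.66,-0.39,-0.08,0],[0,0,-0.36,0.68,-0.36,-0.08,0],[0,0,-0.36,0.69,-0.33,-0.08,0],[0,0,-0.36,0.71,-0.3,-0.08,0]]], grip_force=20)

```text
time_s: 2.12
ee_pos: [354.2, -517.9, 226.9]
ee_rot: [2.895, 1.219, 0.0]
wrist_force: [-0.5, 0.7, -0.2]
gripper_width: 90.7
finger_force: 0.0
```

Emit:
step_arm(motion=[[[0,0,-0.36,0.72,-0.27,-0.08,0],[0,0,-0.36,0.73,-0.24,-0.08,0],[0,0,-0.36,0.74,-0.2,-0.08,0],[0,0,-0.36,0.75,-0.17,-0.08,0],[0,0,-0.36,0.75,-0.14,-0.08,0],[0,0,-0.36,0.76,-0.11,-0.08,0],[0,0,-0.36,0.76,-0.08,-0.08,0],[0,0,-0.36,0.76,-0.04,-0.08,0]]])

```text
time_s: 2.78
ee_pos: [404.2, -405.8, 239.7]
ee_rot: [2.642, 1.7, 0.0]
wrist_force: [0.1, 0.0, 0.7]
gripper_width: 91.5
finger_force: 0.0
```

Emit:
step_arm(motion=[[[0,0,-0.36,0.77,-0.01,-0.08,0],[0,0,-0.36,0.77,0.02,-0.08,0],[0,0,-0.36,0.76,0.06,-0.08,0],[0,0,-0.36,0.76,0.09,-0.08,0],[0,0,-0.36,0.76,0.12,-0.08,0],[0,0,-0.36,0.75,0.15,-0.08,0],[0,0,-0.36,0.5,0.19,0,0],[0,0,-0.2,0.3,0.1,0,0]]])

```text
time_s: 3.45
ee_pos: [450.0, -306.9, 249.3]
ee_rot: [2.33, 2.107, 0.0]
wrist_force: [0.2, 0.1, -0.1]
gripper_width: 91.2
finger_force: 0.0
```

```bash
python3 - <<'E'
from h import *
s,p,M=pose(); f=arm.grab_frame('wrist'); save(f,'w1'); T=TW(f,p,M)
print(s['time_s'],p,np.arctan2(M[1,0],M[0,0]),s['qvel'])
P,ok=cloud(f,T); np.savez('w1.npz',P=P,ok=ok,px=f['pixels'])
for q in ['tag_round','tag_diamond','stand']:
    print(q,[(np.round(d['point'],1).tolist(),round(d['p'],2)) for d in arm.tip_of(f,q)[:3]])
m=ok&(P[...,2]>65)&(P[...,2]<140)&(abs(P[...,0]-460)<75)&(abs(P[...,1]+296)<85)
n,l=cv2.connectedComponents(m.astype(np.uint8))
for i in range(1,n):
    Q=P[l==i]
    if len(Q)<40: continue
    v,u=np.nonzero(l==i)
    # upper part
    r=cv2.minAreaRect(Q[:,:2].astype(np.float32))
    print(len(Q),Q.mean(0).round(1),Q.min(0).round(1),Q.max(0).round(1),'rect',np.round(r[0],1),np.round(r[1],1),r[2],'px',u.mean(),v.mean(),f['pixels'][l==i].mean(0).round())
E
```

```text
3.45 [ 449.96961197 -306.88983262  249.31555202] 1.4703573317341074 [ 0.1176907  -0.01310457  0.01934249 -0.00475009 -0.00446073 -0.13002492]
tag_round [([465.1, -252.4, 10.4], 0.71), ([560.7, -263.6, 0.5], 0.61)]
tag_diamond [([451.7, -335.1, 9.5], 0.88)]
stand [([459.9, -296.0, -1.7], 0.97)]
429 [ 462.1 -249.1  113.5] [ 455.8 -272.1   67.3] [ 468.2 -228.3  120. ] rect [ 462.1 -250.2] [43.4 10. ] 85.19172668457031 px 326.16783216783216 135.7785547785548 [219. 182. 107.]
336 [ 455.4 -330.6  107.9] [ 448.6 -356.6   95.3] [ 461.4 -311.8  119.3] rect [ 455.2 -334.3] [44.7  9.4] 85.06317901611328 px 326.92857142857144 210.6904761904762 [196. 158.  94.]
```

View pics/w1.png

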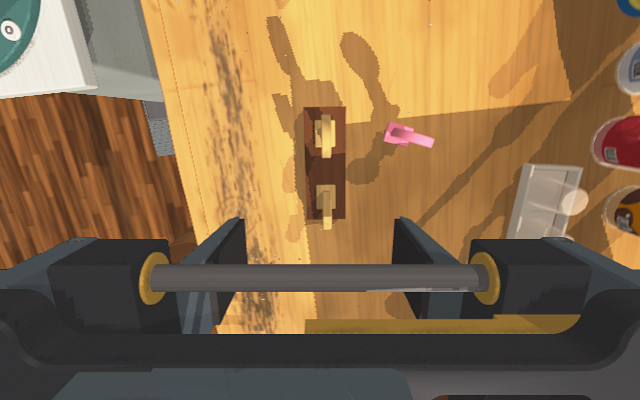

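The wrist view shows the round tag's head at about (326,135), the diamond at about (327,210) and the pink decoy at about (408,135). I'll go above the round tag first.

```bash
python3 - <<'E'
from h import *
print(pose()[1]);plan(462.1,-250.4,150,1.487,8)
E
```

```text
[ 449.19744321 -308.32784516  249.03921653]
[-0.0, 0.0, -0.02, 0.37, 0.04, 0.62]
[-0.0, 0.0, -0.02, 0.37, 0.04, 0.62]
[-0.0, 0.0, -0.02, 0.37, 0.05, 0.62]
[-0.0, 0.0, -0.02, 0.37, 0.05, 0.62]
[-0.0, 0.0, -0.02, 0.37, 0.05, 0.62]
[-0.0, 0.0, -0.02, 0.37, 0.05, 0.62]
[-0.0, 0.0, -0.02, 0.37, 0.05, 0.62]
[-0.0, 0.0, -0.02, 0.37, 0.05, 0.62]
```

Emit:
step_arm(motion=[[[0,0,-0.02,0.44,0.05,0.75,80],[0,0,-0.02,0.44,0.05,0.75,80],[0,0,-0.02,0.44,0.05,0.75,80],[0,0,-0.02,0.44,0.05,0.75,80],[0,0,-0.02,0.44,0.05,0.75,80],[0,0,-0.02,0.44,0.05,0.7,80],[0,0,-0.02,0.3,0.05,0.5,80],[0,0,0,0,0,0,80]]])

```text
time_s: 4.32
ee_pos: [461.0, -249.6, 148.2]
ee_rot: [-2.316, -2.119, 0.001]
wrist_force: [-0.1, 0.7, -1.2]
gripper_width: 62.7
finger_force: 0.0
```

```bash
python3 - <<'E'
from h import *
for k in range(2):
    s,p,M=pose(); f=arm.grab_frame('wrist'); T=TW(f,p,M)
    print(s['time_s'],p,np.arctan2(M[1,0],M[0,0]),np.abs(s['qvel']).max(),s['gripper_width'])
    P,ok=cloud(f,T)
    m=ok&(P[...,2]>75)&(P[...,2]<130)&(abs(P[...,0]-460)<30)&(abs(P[...,1]+250)<35)
    Q=P[m]; r=cv2.minAreaRect(Q[:,:2].astype(np.float32)); print(len(Q),Q.min(0).round(1),Q.max(0).round(1),np.round(r[0],1),np.round(r[1],1),r[2])
save(f,'w2')
plan(462.1,-250.4,76,1.487,8)
E
```

```text
4.3167 [ 460.99865225 -249.55837385  148.24054615] 1.4819604149817225 0.03789396398533592 62.711695488181036
765 [ 456.  -271.5   95.1] [ 468.7 -228.   119.7] [ 461.9 -249.6] [43.3 10. ] 84.7896957397461
4.3667 [ 461.52152863 -250.22242713  149.43214227] 1.4820737245049063 0.02126907800915354 62.322981071321415
725 [ 455.9 -268.8   94.2] [ 468.6 -228.   120.2] [ 462.3 -248.5] [40.9  9.5] 85.04452514648438
[-0.0, -0.0, -0.01, 0.0, 0.0, 0.46]
[-0.0, -0.0, -0.01, 0.0, 0.0, 0.46]
[-0.0, -0.0, -0.01, 0.0, 0.0, 0.46]
[-0.0, -0.0, -0.01, 0.0, 0.0, 0.46]
[-0.0, -0.0, -0.01, 0.0, 0.0, 0.46]
[-0.0, -0.0, -0.01, 0.0, 0.0, 0.46]
[-0.0, -0.0, -0.01, 0.0, 0.0, 0.46]
[-0.0, -0.0, -0.01, 0.0, 0.0, 0.46]
```

Emit:
step_arm(motion=[[[0,0,-0.01,0,0,0.5,80],[0,0,-0.01,0,0,0.6,80],[0,0,-0.01,0,0,0.6,80],[0,0,-0.01,0,0.03,0.6,80],[0,0,0,0,0,0.6,80],[0,0,0,0,0,0.5,80],[0,0,0,0,0,0.27,80],[0,0,0,0,0,0,80]]])

```text
time_s: 5.08
ee_pos: [461.9, -250.0, 75.2]
ee_rot: [-2.311, -2.125, 0.001]
wrist_force: [-0.5, 0.1, -0.3]
gripper_width: 62.5
finger_force: 0.0
```

Emit:
step_arm(motion=[[[0,0,0,0,0,0,255],[0,0,0,0,0,0,255],[0,0,0,0,0,0,255],[0,0,0,0,0,0,255],[0,0,0,0,0,0,255],[0,0,0,0,0,0,255],[0,0,0,0,0,0,255],[0,0,0,0,0,0,255]]], grip_force=25)

```text
time_s: 5.75
ee_pos: [462.6, -250.4, 76.8]
ee_rot: [2.312, 2.126, 0.0]
wrist_force: [0.0, -0.7, -0.3]
gripper_width: 12.0
finger_force: 0.0
```

Emit:
step_arm(motion=[[[0,0,0,0,0,0,255],[0,0,0,0,0,0,255],[0,0,0,0,0,0,255],[0,0,0,0,0,-0.3,255],[0,0,0,0,0,-0.5,255],[0,0,0,0,0,-0.7,255],[0,0,0,0,0,-0.9,255],[0,0,0,0,0,-1,255]]])

```text
time_s: 6.42
ee_pos: [462.3, -250.2, 145.9]
ee_rot: [-2.312, -2.126, 0.0]
wrist_force: [-0.7, 0.1, -0.9]
gripper_width: 9.9
finger_force: 25.0
```

```bash
python3 - <<'E'
from h import *
s,p,M=pose();print(p,s['gripper_width'],s['finger_force']);plan(570,-90,200,1.37,16)
E
```

```text
[ 462.28774743 -250.24462429  145.87498045] 9.856158304974633 24.999989569187164
[-0.0, -0.0, 0.06, 0.53, 0.29, -0.17]
[-0.0, -0.0, 0.06, 0.53, 0.29, -0.17]
[-0.0, -0.0, 0.06, 0.53, 0.28, -0.17]
[-0.0, -0.0, 0.06, 0.54, 0.28, -0.17]
[-0.0, -0.0, 0.06, 0.54, 0.27, -0.17]
[-0.0, -0.0, 0.06, 0.54, 0.27, -0.17]
[-0.0, -0.0, 0.06, 0.54, 0.27, -0.17]
[-0.0, -0.0, 0.06, 0.54, 0.26, -0.17]
[-0.0, -0.0, 0.06, 0.55, 0.26, -0.17]
[-0.0, -0.0, 0.06, 0.55, 0.25, -0.17]
[-0.0, -0.0, 0.06, 0.55, 0.25, -0.17]
[-0.0, -0.0, 0.06, 0.55, 0.25, -0.17]
[-0.0, -0.0, 0.06, 0.55, 0.24, -0.17]
[-0.0, -0.0, 0.06, 0.55, 0.24, -0.17]
[-0.0, -0.0, 0.06, 0.56, 0.23, -0.17]
[-0.0, -0.0, 0.06, 0.56, 0.23, -0.17]
```

Emit:
step_arm(motion=[[[0,0,0.06,0.4,0.2,-0.4,255],[0,0,0.06,0.53,0.28,-0.3,255],[0,0,0.06,0.54,0.28,-0.2,255],[0,0,0.06,0.54,0.28,-0.2,255],[0,0,0.06,0.54,0.28,-0.2,255],[0,0,0.06,0.54,0.27,-0.2,255],[0,0,0.06,0.54,0.27,-0.2,255],[0,0,0.06,0.54,0.27,-0.2,255]]])

```text
time_s: 7.08
ee_pos: [514.5, -171.1, 183.1]
ee_rot: [2.373, 2.058, 0.0]
wrist_force: [0.2, -0.0, -0.5]
gripper_width: 9.5
finger_force: 25.0
```

Emit:
step_arm(motion=[[[0,0,0.06,0.55,0.26,-0.15,255],[0,0,0.06,0.55,0.26,-0.15,255],[0,0,0.06,0.55,0.26,-0.15,255],[0,0,0.06,0.55,0.25,-0.1,255],[0,0,0.06,0.55,0.25,-0.1,255],[0,0,0.06,0.5,0.25,0,255],[0,0,0.06,0.3,0.15,0,255],[0,0,0,0,0,0,255]]])

```text
time_s: 7.75
ee_pos: [559.2, -106.4, 195.8]
ee_rot: [2.423, 1.999, 0.0]
wrist_force: [0.4, -0.3, 0.3]
gripper_width: 10.0
finger_force: 25.0
```

```bash
python3 - <<'E'
from h import *
arm.grab_frame('top')
s,p,M=pose(); f=arm.grab_frame('wrist'); save(f,'w3'); T=TW(f,p,M)
print(s['time_s'],p,np.arctan2(M[1,0],M[0,0]),np.abs(s['qvel']).max())
P,ok=cloud(f,T); np.savez('w3.npz',P=P,ok=ok,px=f['pixels'],T=T,K=[f['fx'],f['fy'],f['cx'],f['cy']])
for q in ['caddy','caddy_grip','caddy_socket','caddy_dish','ball_center','tag_round','mat']:
    print(q,[(np.round(d['point'],1).tolist(),round(d['p'],2)) for d in arm.tip_of(f,q)[:2]])
# block top plane & handle top
for lo,hi in [(38,50),(112,135),(14,22)]:
    m=ok&(P[...,2]>lo)&(P[...,2]<hi)&(abs(P[...,0]-530)<110)&(P[...,1]>-75)&(P[...,1]<130)
    n,l,st,_=cv2.connectedComponentsWithStats(m.astype(np.uint8))
    for i in range(1,n):
        if st[i,4]<150: continue
        Q=P[l==i]; r=cv2.minAreaRect(Q[:,:2].astype(np.float32)); print(lo,st[i],Q.mean(0).round(1),np.round(r[0],1),np.round(r[1],1),round(r[2],1))
E
```

```text
7.8 [ 558.73504804 -106.95321695  195.73629154] 1.3797948922964423 0.01817875962020946
caddy [([491.1, 29.8, 2.8], 0.64), ([494.1, 26.3, 22.0], 0.33)]
caddy_grip [([491.7, 25.6, 114.2], 0.94)]
caddy_socket [([572.4, 14.2, 40.9], 0.77)]
caddy_dish []
ball_center [([495.7, 23.5, 37.0], 0.64)]
tag_round [([557.4, -110.9, 125.3], 0.69)]
mat []
38 [ 288   47   49   48 1835] [574.7  14.9  43.8] [574.3  14.6] [44.3 48. ] 79.9
38 [221  60  26  27 521] [495.2  27.5  45. ] [494.   28.1] [24.8 24.2] 34.8
112 [ 185    0   37  139 3086] [495.2  24.  125.1] [492.1  18.5] [101.3  16. ] 80.0
14 [ 216    3  127  138 8111] [558.3  18.6  17.9] [534.9  21.4] [139.9 144.5] 80.1
14 [ 150    6   66  136 2982] [433.2  49.5  18.1] [434.9  38.8] [143.4  36. ] 87.3
14 [212   6  20  14 192] [490.4  92.5  18.1] [492.6  92.7] [12.3 20.4] 83.5
14 [305  62  16  23 333] [574.5  15.9  20.8] [574.1  15.7] [22.7 16.3] 79.0
```

View pics/w3.png

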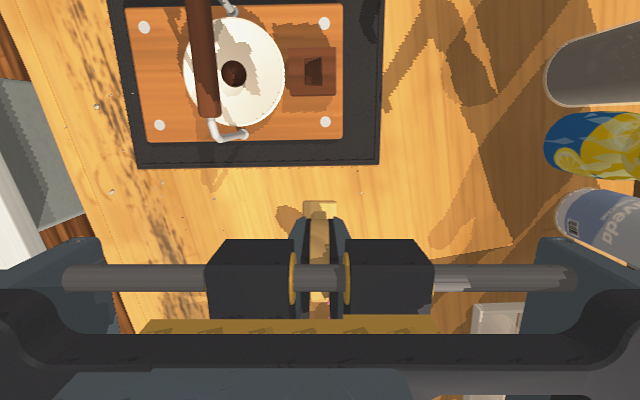

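The wrist view shows the socket hole at about (314,70), the ball at about (233,74) inside the dish, and the held tag at about (320,225). The block's yaw is -10.0° and its centre is (574.4, 14.7). Next I'll check how the tag sits in the hand.

```bash
python3 - <<'E'
from h import *
d=np.load('w3.npz'); P,ok,px=d['P'],d['ok'],d['px']
s,p,M=pose(); print(p, np.arctan2(M[1,0],M[0,0]))
L=(P-p)@M
for v in range(198,262,4):
    row=[(u,) for u in range(300,342)]
    l=L[v,300:342]; c=px[v,300:342].astype(int); w=ok[v,300:342]&(c[:,0]-c[:,2]>50)&(l[:,2]<80)
    if w.sum(): q=l[w]; print(v,w.sum(),q.mean(0).round(1),'y',q[:,1].min().round(1),q[:,1].max().round(1),'x',q[:,0].min().round(1),q[:,0].max().round(1))
plan(574.4,14.7,195,np.pi/2-.1745,12)
E
```

```text
[ 558.45910407 -107.80462756  195.72996939] 1.3785814267804564
202 34 [16.6 -0.6 40.7] y -12.9 11.8 x 16.2 17.0
206 34 [13.6 -0.6 40. ] y -12.9 11.8 x 13.3 14.1
210 34 [10.5 -0.6 40.2] y -13.0 11.9 x 10.1 10.8
214 34 [ 8.4 -0.6 36.9] y -13.1 11.9 x 6.7 10.3
218 27 [ 7.8  0.5 29.6] y -10.8 11.1 x 3.8 19.2
222 18 [ 22.7  -0.6 -20.3] y -5.2 4.1 x 22.1 23.1
226 19 [ 22.1  -0.9 -24.8] y -6.0 3.9 x 17.8 22.7
230 19 [ 21.   -0.8 -27.7] y -5.5 3.9 x 20.4 21.4
234 19 [ 19.8  -0.8 -30.5] y -5.5 3.8 x 19.0 20.3
238 19 [ 18.5  -0.8 -32.6] y -5.4 3.7 x 18.2 19.0
242 18 [ 17.1  -1.1 -34.3] y -5.4 3.2 x 16.7 17.5
246 19 [ 15.5  -0.8 -35.7] y -5.4 3.7 x 14.9 15.9
250 19 [ 14.   -0.8 -37.1] y -5.3 3.7 x 13.5 14.7
254 19 [ 12.5  -0.8 -38.3] y -5.3 3.6 x 11.9 13.0
258 18 [ 10.6  -1.  -38.9] y -5.3 3.6 x 10.2 11.0
[-0.0, 0.0, -0.01, 0.51, -0.03, 0.0]
[-0.0, 0.0, -0.01, 0.51, -0.03, 0.0]
[-0.0, 0.0, -0.01, 0.51, -0.03, 0.0]
[-0.0, 0.0, -0.01, 0.51, -0.03, 0.0]
[-0.0, 0.0, -0.01, 0.51, -0.03, 0.0]
[-0.0, 0.0, -0.01, 0.51, -0.03, 0.0]
[-0.0, 0.0, -0.01, 0.51, -0.03, 0.0]
[-0.0, 0.0, -0.01, 0.51, -0.03, 0.0]
[-0.0, 0.0, -0.01, 0.51, -0.03, 0.0]
[-0.0, 0.0, -0.01, 0.51, -0.02, 0.0]
[-0.0, 0.0, -0.01, 0.51, -0.02, 0.0]
[-0.0, 0.0, -0.01, 0.51, -0.02, 0.0]
```

Emit:
step_arm(motion=[[[0,0,-0.01,0.4,-0.03,0.1,255],[0,0,-0.01,0.6,-0.03,0.2,255],[0,0,-0.01,0.7,-0.03,0.2,255],[0,0,-0.01,0.7,-0.03,0.2,255],[0,0,-0.01,0.7,-0.03,0.2,255],[0,0,-0.02,0.7,-0.03,0.2,255],[0,0,-0.01,0.7,-0.03,0.2,255],[0,0,-0.01,0.7,-0.03,0.2,255]]])

```text
time_s: 8.87
ee_pos: [573.3, -2.7, 165.2]
ee_rot: [-2.412, -2.012, 0.0]
wrist_force: [-0.1, 0.4, 0.1]
gripper_width: 9.9
finger_force: 25.0
```

Emit:
step_arm(motion=[[[0,0,-0.01,0.5,-0.02,0.2,255],[0,0,-0.01,0.3,-0.02,0.2,255],[0,0,0,0.1,-0.02,0.2,255],[0,0,0,0,0,0.1,255],[0,0,0,0,0,0,255],[0,0,0,0,0,0,255],[0,0,0,0,0,0,255],[0,0,0,0,0,0,255]]])

```text
time_s: 9.53
ee_pos: [575.4, 13.1, 152.0]
ee_rot: [2.411, 2.014, 0.0]
wrist_force: [-0.1, -0.3, -0.7]
gripper_width: 9.8
finger_force: 25.0
```

```bash
python3 - <<'E'
from h import *
s,p,M=pose(); f=arm.grab_frame('wrist'); T=TW(f,p,M); save(f,'w4')
print(s['time_s'],p,np.arctan2(M[1,0],M[0,0]),np.abs(s['qvel']).max())
P,ok=cloud(f,T)
m=ok&(P[...,2]>38)&(P[...,2]<50)&(abs(P[...,0]-575)<32)&(abs(P[...,1]-15)<32)
Q=P[m]; r=cv2.minAreaRect(Q[:,:2].astype(np.float32)); print(len(Q),np.round(r[0],1),np.round(r[1],1),r[2],Q.mean(0))
plan(575,14.6,110,np.pi/2-.1745,4); plan(575,14.6,89,np.pi/2-.1745,12)
E
```

```text
9.5333 [575.41629937  13.09150721 151.98828626] 1.391619751879063 0.002490001892358672
1288 [570.3  15.4] [44.2 56.2] 79.97908782958984 [575.20909233  21.25301672  43.66049974]
[0.0, -0.0, -0.01, 0.02, -0.01, 0.52]
[0.0, -0.0, -0.01, 0.02, -0.01, 0.52]
[0.0, -0.0, -0.01, 0.02, -0.01, 0.52]
[0.0, -0.0, -0.01, 0.02, -0.01, 0.52]
[0.0, -0.0, -0.0, 0.01, -0.0, 0.26]
[0.0, -0.0, -0.0, 0.01, -0.0, 0.26]
[0.0, -0.0, -0.0, 0.01, -0.0, 0.26]
[0.0, -0.0, -0.0, 0.01, -0.0, 0.26]
[0.0, -0.0, -0.0, 0.01, -0.0, 0.26]
[0.0, -0.0, -0.0, 0.01, -0.0, 0.26]
[0.0, -0.0, -0.0, 0.01, -0.0, 0.26]
[0.0, -0.0, -0.0, 0.01, -0.0, 0.26]
[0.0, -0.0, -0.0, 0.01, -0.0, 0.26]
[0.0, -0.0, -0.0, 0.01, -0.0, 0.26]
[0.0, -0.0, -0.0, 0.01, -0.0, 0.26]
[0.0, -0.0, -0.0, 0.01, -0.0, 0.26]
```

View pics/w4.png

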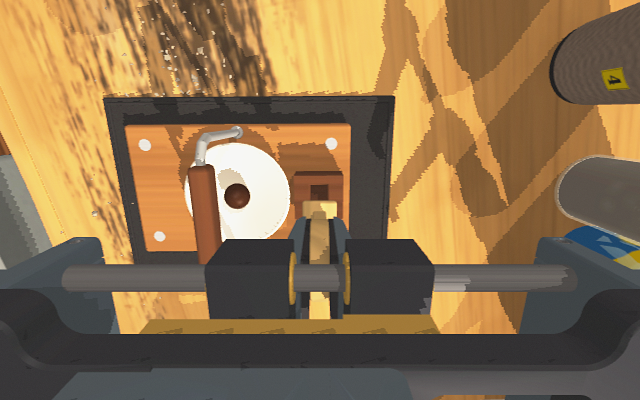

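The wrist view shows the hole at about (319,191), directly ahead of the collar at about (320,208), so the tag is lined up. I'll insert now.

Emit:
step_arm(motion=[[[0,0,-0.02,0.03,-0.02,0.3,255],[0,0,-0.02,0.03,0,0.4,255],[0,0,0,0.02,0,0.4,255],[0,0,0,0,0,0.4,255],[0,0,0,0,0,0.3,255],[0,0,0,0,0,0.2,255],[0,0,0,0,0,0,255],[0,0,0,0,0,0,255]]])

```text
time_s: 10.25
ee_pos: [575.1, 15.1, 111.5]
ee_rot: [-2.406, -2.02, 0.001]
wrist_force: [0.5, 0.3, -0.6]
gripper_width: 9.5
finger_force: 25.0
```

Emit:
step_arm(motion=[[[0,0,0,0,0,0.1,255],[0,0,0,0,0,0.1,255],[0,0,0,0,0,0.1,255],[0,0,0,0,0,0.1,255],[0,0,0,0,0,0.1,255],[0,0,0,0,0,0.1,255],[0,0,0,0,0,0,255],[0,0,0,0,0,0,255]]])

```text
time_s: 10.92
ee_pos: [575.1, 15.1, 99.6]
ee_rot: [-2.406, -2.02, 0.0]
wrist_force: [0.2, 0.2, 0.3]
gripper_width: 9.7
finger_force: 25.0
```

Emit:
step_arm(motion=[[[0,0,0,0,0,0.1,255],[0,0,0,0,0,0.1,255],[0,0,0,0,0,0.1,255],[0,0,0,0,0,0.1,255],[0,0,0,0,0,0.08,255],[0,0,0,0,0,0.04,255],[0,0,0,0,0,0,255],[0,0,0,0,0,0,255]]])

```text
time_s: 11.58
ee_pos: [575.1, 15.1, 89.7]
ee_rot: [-2.406, -2.02, 0.001]
wrist_force: [-4.4, -0.3, 10.6]
gripper_width: 10.0
finger_force: 25.0
```

Emit:
step_arm(motion=[[[0,0,0,0,0,0.05,255],[0,0,0,0,0,0.03,255],[0,0,0,0,0,0,255],[0,0,0,0,0,0,255],[0,0,0,0,0,0,210],[0,0,0,0,0,0,180],[0,0,0,0,0,0,150],[0,0,0,0,0,0,130]]])

```text
time_s: 12.25
ee_pos: [575.1, 15.1, 87.5]
ee_rot: [-2.406, -2.02, 0.0]
wrist_force: [1.1, 0.0, -0.2]
gripper_width: 33.0
finger_force: 0.0
```

```bash
python3 - <<'E'
from h import *
s,p,M=pose(); print(s['time_s'],p,s['wrist_force'],s['gripper_width'])
E
```

```text
12.25 [575.104425    15.12943376  87.54797509] [ 1.07657483  0.00746028 -0.18183464] 32.98254676367677
```

Emit:
step_arm(motion=[[[0,0,0,0,0,-0.2,130],[0,0,0,0,0,-0.4,130],[0,0,0,0,0,-0.6,130],[0,0,0,0,0,-0.9,130],[0,0,0,-0.3,0,-0.9,130],[0,0,0,-0.8,-0.3,-0.9,130],[0,0,0,-0.9,-0.5,-0.9,130],[0,0,0,-0.9,-0.5,-0.5,130]]])

```text
time_s: 12.92
ee_pos: [540.1, -38.0, 196.8]
ee_rot: [2.404, 2.02, 0.003]
wrist_force: [0.5, -0.2, 1.2]
gripper_width: 44.9
finger_force: 0.0
```

Emit:
step_arm(motion=[[[0,0,0,-0.7,-0.5,-0.4,100],[0,0,0,-0.3,-0.3,-0.2,80],[0,0,0,0,0,0,60],[0,0,0,0,0,0,60],[0,0,0,0,0,0,60],[0,0,0,0,0,0,60],[0,0,0,0,0,0,60],[0,0,0,0,0,0,60]]])

```text
time_s: 13.58
ee_pos: [520.4, -54.1, 205.3]
ee_rot: [-2.405, -2.02, 0.001]
wrist_force: [0.3, 0.9, -0.2]
gripper_width: 69.3
finger_force: 0.0
```

```bash
python3 - <<'E'
from h import *
s,p,M=pose(); f=arm.grab_frame('wrist'); T=TW(f,p,M); save(f,'w5')
print(s['time_s'],p,np.arctan2(M[1,0],M[0,0]),np.abs(s['qvel']).max(),s['gripper_width'])
P,ok=cloud(f,T)
for q in ['caddy_grip','caddy_socket','ball_center','tag_round','caddy']:
    print(q,[(np.round(d['point'],1).tolist(),round(d['p'],2)) for d in arm.tip_of(f,q)[:2]])
for lo,hi in [(39,50),(60,74),(75,140)]:
    m=ok&(P[...,2]>lo)&(P[...,2]<hi)&(abs(P[...,0]-530)<90)&(abs(P[...,1]-20)<75)
    n,l,st,_=cv2.connectedComponentsWithStats(m.astype(np.uint8))
    for i in range(1,n):
        if st[i,4]<80: continue
        Q=P[l==i]; r=cv2.minAreaRect(Q[:,:2].astype(np.float32)); print(lo,st[i],Q.mean(0).round(1),Q[:,2].max().round(1),np.round(r[0],1),np.round(r[1],1),round(r[2],1))
m=ok&(P[...,2]>121)&(P[...,2]<140)&(abs(P[...,0]-493)<25)&(abs(P[...,1]-20)<75)
Q=P[m];r=cv2.minAreaRect(Q[:,:2].astype(np.float32));print('bar',Q.mean(0),r)
E
```

```text
13.5833 [520.43140735 -54.06370418 205.317419  ] 1.3974894335089558 0.0038367453152434484 69.29657202201734
caddy_grip [([488.8, 26.7, 114.3], 0.55)]
caddy_socket [([572.6, 15.9, 43.3], 0.62)]
ball_center []
tag_round [([573.7, 10.5, 23.1], 0.79), ([555.6, -265.6, 0.9], 0.48)]
caddy []
39 [336  96  25  42 779] [561.   17.7  45.2] 50.0 [563.3  16.9] [43.1 25.6] 80.4
39 [376  96   6  42 131] [596.5  11.9  43.8] 46.0 [596.2  11.1] [43.   3.9] 79.6
39 [282 106  13  24 246] [498.7  27.9  45. ] 50.0 [499.3  27.5] [24.4 12.6] 81.6
75 [ 260   37   25  152 2585] [495.2  31.5 124.1] 129.9 [493.6  28.8] [129.8  15.4] 80.1
75 [357  90  22  54 958] [572.6  15.2 120.7] 133.2 [574.2  14.6] [44.9 10.3] 80.2
bar [494.5947996   30.69153739 127.07273946] ((493.74176025390625, 29.291597366333008), (100.79849243164062, 15.41260814666748), 80.07357025146484)
```

View pics/w5.png

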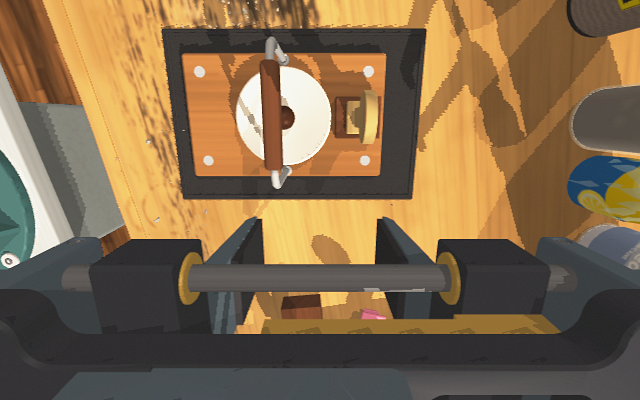

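The wrist view shows the tag seated in the block at about (365,117), with its top at z≈132 where 131 is expected. The ball is at about (287,117) in the dish and the grip bar at about (271,115). Next I'll move over the handle.

```bash
python3 - <<'E'
from h import *
s,p,M=pose(); f=arm.grab_frame('wrist'); T=TW(f,p,M); P,ok=cloud(f,T)
c=f['pixels'].astype(int)
m=ok&(abs(P[...,2]-5)<4)&(c.max(-1)<75)&(abs(P[...,0]-500)<200)&(P[...,1]>-90)&(P[...,1]<150)
m=cv2.morphologyEx(m.astype(np.uint8),cv2.MORPH_OPEN,np.ones((5,5)))
n,l,st,_=cv2.connectedComponentsWithStats(m); i=1+st[1:,4].argmax()
print('mat',cv2.minAreaRect(P[l==i][:,:2].astype(np.float32)))
plan(494.3,28.9,170,np.pi/2-.1735,8)
E
```

```text
mat ((503.6199951171875, 24.68494415283203), (199.00808715820312, 298.1418762207031), 80.09957122802734)
[-0.0, 0.0, -0.0, 0.48, -0.25, 0.22]
[-0.0, 0.0, -0.0, 0.48, -0.25, 0.22]
[-0.0, 0.0, -0.0, 0.48, -0.25, 0.22]
[-0.0, 0.0, -0.0, 0.48, -0.25, 0.22]
[-0.0, 0.0, -0.0, 0.48, -0.25, 0.22]
[-0.0, 0.0, -0.0, 0.48, -0.25, 0.22]
[-0.0, 0.0, -0.0, 0.48, -0.25, 0.22]
[-0.0, 0.0, -0.0, 0.48, -0.25, 0.22]
```

Emit:
step_arm(motion=[[[0,0,0,0.5,-0.25,0.2,60],[0,0,0,0.6,-0.32,0.3,60],[0,0,0,0.7,-0.35,0.3,60],[0,0,0,0.7,-0.35,0.3,60],[0,0,0,0.6,-0.34,0.3,60],[0,0,0,0.5,-0.24,0.26,60],[0,0,0,0.25,-0.12,0.1,60],[0,0,0,0,0,0,60]]])

```text
time_s: 14.6
ee_pos: [494.0, 29.4, 169.9]
ee_rot: [-2.404, -2.021, 0.001]
wrist_force: [0.0, -0.2, -0.2]
gripper_width: 69.8
finger_force: 0.0
```

Emit:
step_arm(motion=[[[0,0,0,0,0,0,60],[0,0,0,0,0,0,60],[0,0,0,0,0,0,60],[0,0,0,0,0,0,60],[0,0,0,0,0,0,60],[0,0,0,0,0,0,60],[0,0,0,0,0,0,60],[0,0,0,0,0,0,60]]])

```text
time_s: 15.27
ee_pos: [494.9, 28.2, 170.6]
ee_rot: [2.406, 2.02, 0.0]
wrist_force: [-0.1, -0.6, -1.1]
gripper_width: 69.8
finger_force: 0.0
```

```bash
python3 - <<'E'
from h import *
s,p,M=pose(); f=arm.grab_frame('wrist'); T=TW(f,p,M); P,ok=cloud(f,T)
print(s['time_s'],p,np.arctan2(M[1,0],M[0,0]))
m=ok&(P[...,2]>121)&(P[...,2]<140)&(abs(P[...,0]-493)<25)&(abs(P[...,1]-20)<75)
Q=P[m];print('bar tool frame',((Q-p)@M).mean(0),len(Q))
plan(494.3,28.9,98,np.pi/2-.1735,8)
E
```

```text
15.2667 [494.8684616   28.16244428 170.5714457 ] 1.396860176305944
bar tool frame [ 6.81619038 -1.37618591 43.47718948] 1967
[0.0, 0.0, -0.0, 0.0, -0.0, 0.45]
[0.0, 0.0, -0.0, 0.0, -0.0, 0.45]
[0.0, 0.0, -0.0, 0.0, -0.0, 0.45]
[0.0, 0.0, -0.0, 0.0, -0.0, 0.45]
[0.0, 0.0, -0.0, 0.0, -0.0, 0.45]
[0.0, 0.0, -0.0, 0.0, -0.0, 0.45]
[0.0, 0.0, -0.0, 0.0, -0.0, 0.45]
[0.0, 0.0, -0.0, 0.0, -0.0, 0.45]
```

Emit:
step_arm(motion=[[[0,0,0,0,-0.02,0.3,60],[0,0,0,0,-0.02,0.5,60],[0,0,0,0,0,0.6,60],[0,0,0,0,0,0.6,60],[0,0,0,0,0,0.6,60],[0,0,0,0,0,0.5,60],[0,0,0,0,0,0.35,60],[0,0,0,0,0,0.17,60]]], grip_force=20)

```text
time_s: 15.98
ee_pos: [493.4, 28.3, 96.8]
ee_rot: [-2.405, -2.02, 0.002]
wrist_force: [-0.1, -0.1, -0.4]
gripper_width: 70.1
finger_force: 0.0
```

Emit:
step_arm(motion=[[[0,0,0,0,0,0,100],[0,0,0,0,0,0,140],[0,0,0,0,0,0,170],[0,0,0,0,0,0,185],[0,0,0,0,0,0,195],[0,0,0,0,0,0,200],[0,0,0,0,0,0,203],[0,0,0,0,0,0,206]]])

```text
time_s: 16.65
ee_pos: [494.1, 28.4, 98.2]
ee_rot: [2.406, 2.02, 0.0]
wrist_force: [-0.1, 0.1, 0.8]
gripper_width: 19.4
finger_force: 0.0
```

Emit:
step_arm(motion=[[[0,0,0,0,0,0,209],[0,0,0,0,0,0,212],[0,0,0,0,0,0,215],[0,0,0,0,0,0,225],[0,0,0,0,0,0,255],[0,0,0,0,0,0,255],[0,0,0,0,0,0,255],[0,0,0,0,0,0,255]]])

```text
time_s: 17.32
ee_pos: [494.0, 28.4, 98.1]
ee_rot: [-2.406, -2.02, 0.0]
wrist_force: [0.8, -0.3, 1.4]
gripper_width: 14.8
finger_force: 20.0
```

Emit:
step_arm(motion=[[[0,0,0,0,0,0,255],[0,0,0,0,0,0,255],[0,0,0,0,0,0,255],[0,0,0,0,0,0,255],[0,0,0,0,0,0,255],[0,0,0,0,0,0,255],[0,0,0,0,0,0,255],[0,0,0,0,0,0,255]]], grip_force=50)

```text
time_s: 17.98
ee_pos: [494.0, 28.3, 98.1]
ee_rot: [2.406, 2.02, 0.0]
wrist_force: [0.9, -0.2, 0.2]
gripper_width: 15.1
finger_force: 50.0
```

```bash
python3 - <<'E'
from h import *
s,p,M=pose(); f=arm.grab_frame('scene')
print(s['time_s'],p,s['gripper_width'],s['finger_force'],s['wrist_force'],s['wrist_torque'])
for q in ['ball_center','caddy_dish']: print(q,[(np.round(d['point'],1).tolist(),round(d['p'],2)) for d in arm.tip_of(f,q)[:2]])
E
```

```text
17.9833 [494.02958833  28.3382294   98.13577341] 15.081483969458521 49.99929070472717 [ 0.89734234 -0.18481658  0.20412315] [-0.05544518 -0.19890489  0.02654097]
ball_center []
caddy_dish [([491.7, 30.7, 18.8], 0.76)]
```

Firm grip. I'll lift gently.

Emit:
step_arm(motion=[[[0,0,0,0,0,-0.03,255],[0,0,0,0,0,-0.06,255],[0,0,0,0,0,-0.1,255],[0,0,0,0,0,-0.14,255],[0,0,0,0,0,-0.18,255],[0,0,0,0,0,-0.21,255],[0,0,0,0,0,-0.24,255],[0,0,0,0,0,-0.25,255]]])

```text
time_s: 18.8
ee_pos: [494.1, 28.4, 122.9]
ee_rot: [2.406, 2.02, 0.0]
wrist_force: [0.4, -0.1, -4.1]
gripper_width: 14.9
finger_force: 50.0
```

Emit:
step_arm(motion=[[[0,0,0,0,0,-0.25,255],[0,0,0,0,0,-0.25,255],[0,0,0,0,0,-0.25,255],[0,0,0,0,0,-0.25,255],[0,0,0,0,0,-0.25,255],[0,0,0,0,0,-0.25,255],[0,0,0,0,0,-0.25,255],[0,0,0,0,0,-0.25,255]]])

```text
time_s: 19.47
ee_pos: [494.0, 28.4, 162.8]
ee_rot: [-2.406, -2.02, -0.0]
wrist_force: [0.3, -0.7, -4.2]
gripper_width: 14.7
finger_force: 50.0
```

Emit:
step_arm(motion=[[[0,0,0,0,0,-0.25,255],[0,0,0,0,0,-0.25,255],[0,0,0,0,0,-0.25,255],[0,0,0,0,0,-0.25,255],[0,0,0,0,0,-0.25,255],[0,0,0,0,0,-0.25,255],[0,0,0,0,0,-0.25,255],[0,0,0,0,0,-0.25,255]]])

```text
time_s: 20.13
ee_pos: [494.0, 28.4, 202.8]
ee_rot: [-2.406, -2.02, 0.0]
wrist_force: [0.6, -0.2, -5.0]
gripper_width: 14.6
finger_force: 50.0
```

Emit:
step_arm(motion=[[[0,0,0,0,0,-0.22,255],[0,0,0,0,0,-0.18,255],[0,0,0,0,0,-0.14,255],[0,0,0,0,0,-0.1,255],[0,0,0,0,0,-0.05,255],[0,0,0,0,0,0,255],[0,0,0,0,0,0,255],[0,0,0,0,0,0,255]]])

```text
time_s: 20.8
ee_pos: [493.9, 28.4, 215.9]
ee_rot: [-2.406, -2.02, 0.0]
wrist_force: [-0.5, 0.4, -4.4]
gripper_width: 14.6
finger_force: 50.0
```

```bash
python3 - <<'E'
from h import *
s,p,M=pose(); f=arm.grab_frame('wrist'); T=TW(f,p,M); save(f,'w6'); P,ok=cloud(f,T)
print(s['time_s'],p,np.arctan2(M[1,0],M[0,0]),s['gripper_width'],s['wrist_force'],s['joint_positions'])
L=(P-p)@M; c=f['pixels'].astype(int)
# board plane: z (tool) ~ 98-17+... board top 12mm -> below grasp 100 -> L z ~ 81
m=ok&(abs(L[...,2]-81)<12)&(abs(L[...,1])<115)&(abs(L[...,0])<75)&(c[...,0]-c[...,2]>60)
Q=L[m]; A=np.c_[Q[:,:2],np.ones(len(Q))]; w=np.linalg.lstsq(A,Q[:,2],rcond=None)[0]; r=Q[:,2]-A@w
k=abs(r)<3; w=np.linalg.lstsq(A[k],Q[k,2],rcond=None)[0]; print('tilt',w,k.sum(),len(Q))
for q in ['ball_center','caddy_dish']: print(q,[(np.round(d['point'],1).tolist(),round(d['p'],2)) for d in arm.tip_of(f,q)[:2]])
E
```

```text
20.8 [493.91165549  28.36949915 215.93031281] 1.3970293505346432 14.585142094372708 [-0.50073323  0.40839052 -4.39005755] [ 1.02622529e-02  4.72360535e-02  2.14144770e+00 -2.51940640e-06
  9.53239755e-01  1.84030699e-01]
tilt [2.56312100e-03 1.69489023e-03 8.02900805e+01] 15809 15910
ball_center []
caddy_dish []
```

View pics/w6.png

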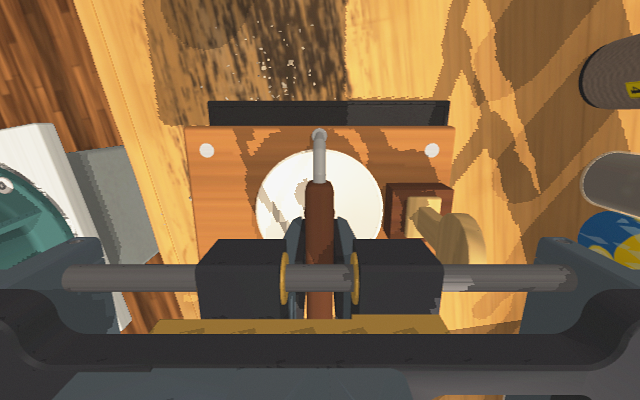

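The wrist view shows the caddy held level, with fitted board tilt under 0.003, and the tag home at about (440,225). The ball is hidden behind the bar. I'll make a smooth quarter turn to the left.

Emit:
step_arm(motion=[[[0,0,-0.05,0,0,0,255],[0,0,-0.1,0,0,0,255],[0,0,-0.15,0,0,0,255],[0,0,-0.2,0,0,0,255],[0,0,-0.25,0,0,0,255],[0,0,-0.3,0,0,0,255],[0,0,-0.35,0,0,0,255],[0,0,-0.4,0,0,0,255]]])

```text
time_s: 21.62
ee_pos: [494.0, 28.4, 216.1]
ee_rot: [-2.17, -2.271, 0.0]
wrist_force: [-0.6, 0.0, -4.6]
gripper_width: 14.9
finger_force: 50.0
```

Emit:
step_arm(motion=[[[0,0,-0.4,0,0,0,255],[0,0,-0.4,0,0,0,255],[0,0,-0.4,0,0,0,255],[0,0,-0.4,0,0,0,255],[0,0,-0.4,0,0,0,255],[0,0,-0.4,0,0,0,255],[0,0,-0.4,0,0,0,255],[0,0,-0.4,0,0,0,255]]])

```text
time_s: 22.28
ee_pos: [494.0, 28.3, 216.2]
ee_rot: [1.696, 2.644, -0.0]
wrist_force: [-0.8, -0.2, -4.2]
gripper_width: 14.9
finger_force: 50.0
```

Emit:
step_arm(motion=[[[0,0,-0.4,0,0,0,255],[0,0,-0.4,0,0,0,255],[0,0,-0.4,0,0,0,255],[0,0,-0.4,0,0,0,255],[0,0,-0.4,0,0,0,255],[0,0,-0.4,0,0,0,255],[0,0,-0.4,0,0,0,255],[0,0,-0.4,0,0,0,255]]])

```text
time_s: 22.95
ee_pos: [494.0, 28.4, 216.1]
ee_rot: [1.161, 2.919, -0.0]
wrist_force: [0.6, 0.5, -5.0]
gripper_width: 14.6
finger_force: 50.0
```

Emit:
step_arm(motion=[[[0,0,-0.4,0,0,0,255],[0,0,-0.4,0,0,0,255],[0,0,-0.4,0,0,0,255],[0,0,-0.4,0,0,0,255],[0,0,-0.4,0,0,0,255],[0,0,-0.4,0,0,0,255],[0,0,-0.4,0,0,0,255],[0,0,-0.4,0,0,0,255]]])

```text
time_s: 23.62
ee_pos: [494.0, 28.3, 216.1]
ee_rot: [0.582, 3.087, -0.0]
wrist_force: [-0.0, -0.2, -4.5]
gripper_width: 14.9
finger_force: 50.0
```

Emit:
step_arm(motion=[[[0,0,-0.37,0,0,0,255],[0,0,-0.33,0,0,0,255],[0,0,-0.29,0,0,0,255],[0,0,-0.25,0,0,0,255],[0,0,-0.2,0,0,0,255],[0,0,-0.14,0,0,0,255],[0,0,-0.08,0,0,0,255],[0,0,-0.03,0,0,0,255]]])

```text
time_s: 24.28
ee_pos: [494.1, 28.4, 216.1]
ee_rot: [0.272, 3.13, -0.0]
wrist_force: [-0.2, -0.2, -4.4]
gripper_width: 14.5
finger_force: 50.0
```

Emit:
step_arm(motion=[[[0,0,0,0,0,0,255],[0,0,0,0,0,0,255],[0,0,0,0,0,0,255],[0,0,0,0,0,0,255],[0,0,0,0,0,0,255],[0,0,0,0,0,0,255],[0,0,0,0,0,0,255],[0,0,0,0,0,0,255]]])

```text
time_s: 24.95
ee_pos: [494.0, 28.4, 216.1]
ee_rot: [0.273, 3.13, 0.0]
wrist_force: [-0.1, -0.9, -4.2]
gripper_width: 15.0
finger_force: 50.0
```

```bash
python3 - <<'E'
from h import *
f=arm.grab_frame('scene'); save(f,'s7'); 
cv2.imwrite('pics/s7c.png',cv2.resize(cv2.imread('pics/s7.png')[80:290,200:480],None,fx=2.8,fy=2.8,interpolation=cv2.INTER_CUBIC)[:590,:790])
for q in ['caddy','caddy_socket','ball_center','caddy_dish','tag_round']: print(q,[(np.round(d['point'],1).tolist(),round(d['p'],2)) for d in arm.tip_of(f,q)[:2]])
s,p,M=pose(); f=arm.grab_frame('wrist'); T=TW(f,p,M); P,ok=cloud(f,T)
print(s['time_s'],p,np.arctan2(M[1,0],M[0,0]),s['gripper_width'],s['finger_force'],np.abs(s['qvel']).max())
L=(P-p)@M; c=f['pixels'].astype(int)
m=ok&(abs(L[...,2]-81)<12)&(abs(L[...,1])<115)&(abs(L[...,0])<75)&(c[...,0]-c[...,2]>60)
Q=L[m]; A=np.c_[Q[:,:2],np.ones(len(Q))]; w=np.linalg.lstsq(A,Q[:,2],rcond=None)[0]; print('tilt',w,len(Q),Q.min(0),Q.max(0))
for q in ['caddy_socket','ball_center','caddy_dish','tag_round']: print(q,[(np.round(d['point'],1).tolist(),round(d['p'],2)) for d in arm.tip_of(f,q)[:2]])
E
```

```text
caddy [([496.0, 26.2, 121.4], 0.88)]
caddy_socket [([510.3, 109.4, 161.0], 0.89)]
ball_center [([496.6, 26.7, 150.5], 0.45)]
caddy_dish [([493.5, 31.5, 137.0], 0.56)]
tag_round [([558.3, -263.9, 2.3], 0.57), ([508.5, 107.6, 139.4], 0.53)]
25.25 [494.05712907  28.33415949 216.15172501] 2.96779572619307 14.981368388837558 49.99854505062103 0.0018281384531486815
tilt [ 3.55642326e-03 -5.17264856e-04  8.02981341e+01] 15409 [ -53.48072171 -112.74821062   69.14175244] [ 69.58336724 114.99493078  85.31963337]
caddy_socket []
ball_center []
caddy_dish []
tag_round [([557.4, -265.8, -1.6], 0.88), ([507.1, 110.8, 140.3], 0.8)]
```

View pics/s7c.png

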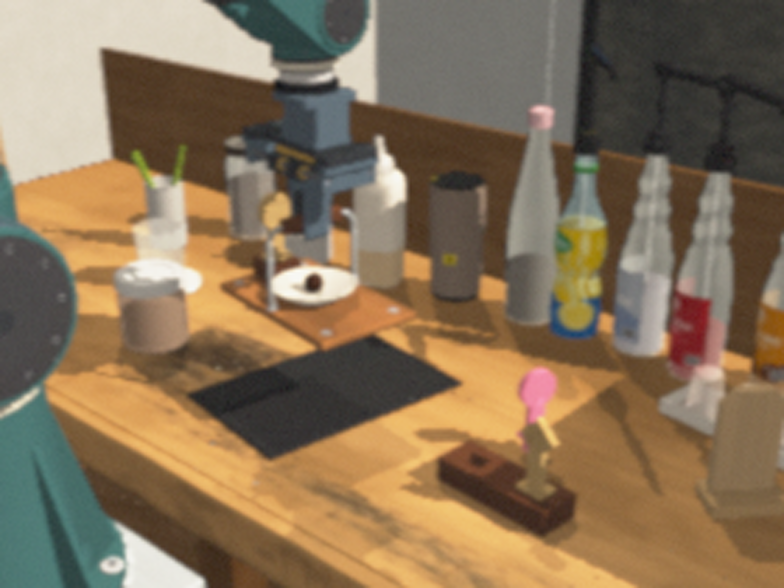

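The crop shows the caddy level above the mat at about (320,300), with the tag at about (275,215) towards the coaster. The ball is in the middle of the dish at about (314,283), and the diamond tag is untouched in the stand. Handing in.

```bash
python3 -c "
from plant import arm
print(arm.job_done())"
```

```text
the job is handed in; nothing more can be done
None
```

I handed the job in at about 25 s. The round tag is home in the socket, and the caddy is held still and level about 12 cm up, square across the mat with the tag end to the coaster side (left). The ball is still in the middle of the dish; the hand-in call returned no verdict.

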